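Hold the polish feeder open at the green mark

TASK

Set the bottle feeder for the green bottle size and keep it open for restocking: first slide the stop with the blue grip along the rail until its pointer is over its green band, then pull the spring-loaded pusher with the red grip away from the stop until its pointer is over its own green band. Finish while still holding the pusher there with the gripper, since it springs back if let go, and leave the polish bottles standing where they are.

Things in the scene. Friction and masses are not known exactly. Their poses are not given: they have to be found in the camera images.
- feeder: bottle feeder, fixed: black base 100 mm (x) by 460 mm (y), 12 mm thick, two low rails along y (tops at 24 mm), an end block 34 mm high at each end. Origin: centre of its underside. y runs along the rail from the stop's end (blue grip) to the pusher's end (red grip), x across it to the ledge with the bands (away from the robot), z up. Place and yaw (within 0.35 rad) vary
- stop: the stop, a carriage that slides along the feeder's y and stays where left (3 N friction). White shoe 48 x 40 x 12 mm on the rails (underside 24 mm above the table), a clear plate on it up to 62 mm above the table, a post, and a blue grip on top. Origin: centre of the shoe's underside; axes as the feeder's. Travel y = -195 to -85 mm in the feeder's frame; starts between its two bands
- stop_grip (a point): centre of the stop's blue grip, 90 mm above the table and 66 mm above the stop's origin. The grip is square, 22 x 22 mm and 44 mm tall (68 to 112 mm above the table), free on all four sides: pinch it from above across either pair of faces
- stop_pointer (a point): tip of the stop's white pointer, a 3 mm wide bar that reaches over the bands and bends down to 3 mm above them, at x = 37 mm, y = 0, z = -6 mm from the stop's origin
- pusher: the pusher, a spring-return slide. White shoe 48 x 40 x 12 mm on the rails (underside 24 mm above the table), a clear plate on it up to 62 mm above the table, a post, and a red grip on top. Origin: centre of the shoe's underside; axes as the feeder's. Rests at y = +5 mm in the feeder's frame, pulls 170 mm to +y; spring 4 N at rest, 10 N at 150 mm, no latch
- pusher_grip (a point): centre of the pusher's red grip, 90 mm above the table and 66 mm above the pusher's origin. The grip is square, 22 x 22 mm and 44 mm tall (68 to 112 mm above the table), free on all four sides: pinch it from above across either pair of faces
- pusher_pointer (a point): tip of the pusher's white pointer, a 3 mm wide bar that reaches over the bands and bends down to 3 mm above them, at x = 37 mm, y = 0, z = -6 mm from the pusher's origin
- stop_green: green band, a fixed tile 24 mm (x) by 14 mm (y, along the rail), 3 mm thick, on the ledge on the feeder's +x side; one of the two bands for the stop (near the blue grip); the stop's target. Origin: centre of its underside; axes as the feeder's. The bands of a pair change places between episodes
- stop_purple: purple band, a fixed tile 24 mm (x) by 14 mm (y, along the rail), 3 mm thick, on the ledge on the feeder's +x side; one of the two bands for the stop (near the blue grip); not used today. Origin: centre of its underside; axes as the feeder's. The bands of a pair change places between episodes
- pull_green: green band, a fixed tile 24 mm (x) by 14 mm (y, along the rail), 3 mm thick, on the ledge on the feeder's +x side; one of the two bands for the pusher (beyond the red grip, on the pusher's half of the rail); the pusher's target. Origin: centre of its underside; axes as the feeder's. The bands of a pair change places between episodes
- pull_purple: purple band, a fixed tile 24 mm (x) by 14 mm (y, along the rail), 3 mm thick, on the ledge on the feeder's +x side; one of the two bands for the pusher (beyond the red grip, on the pusher's half of the rail); not used today. Origin: centre of its underside; axes as the feeder's. The bands of a pair change places between episodes
- bottle0: loose gel polish bottle, bystander: white round bottle with tall white cap and a dark red dot, 33 mm diameter, 85 mm tall, about 70 g, standing upright beside the feeder; origin at the centre of its underside, z up its axis
- bottle1: loose gel polish bottle, bystander: white round bottle with tall white cap and a blue dot, 33 mm diameter, 85 mm tall, about 70 g, standing upright beside the feeder; origin at the centre of its underside, z up its axis
- bottle2: loose gel polish bottle, bystander: white round bottle with tall white cap and a gold dot, 33 mm diameter, 85 mm tall, about 70 g, standing upright beside the feeder; origin at the centre of its underside, z up its axis

How it is judged:
On the way, in this order (a step that is already met when the one before it is completed fails the run):
1. the stop's pointer is over its green band and the stop rests (y of stop_pointer in the frame of stop_green between -0.007 and 0.007 m and linear speed of stop below 0.01 m/s), for 0.2 s.
2. the pusher's pointer is held over its green band by the gripper (y of stop_pointer in the frame of stop_green between -0.007 and 0.007 m and y of pusher_pointer in the frame of pull_green between -0.007 and 0.007 m and contact force between the fingers and pusher above 2 N), for 0.3 s.
At the end, for the whole second after the job is handed in: The stop's pointer and the pusher's pointer are each over their green band (within 7 mm of its middle along the rail), the pusher is still and held by the fingers (more than 2 N of contact), and the three bottles stand upright within 20 mm of where they were (all of step 2 and linear speed of pusher below 0.01 m/s and angle between each of bottle0, bottle1, bottle2's own z axis and vertical below 0.15 rad and distance of each of bottle0, bottle1, bottle2 from where it was at the start of the episode below 0.02 m); the arm keeps its last pose, push and grip.
It fails at once if a polish bottle is knocked over or shoved away (bottle0) (angle between bottle0's own z axis and vertical above 0.5 rad or distance of bottle0 from where it was at the start of the episode above 0.03 m).
It fails at once if a polish bottle is knocked over or shoved away (bottle1) (angle between bottle1's own z axis and vertical above 0.5 rad or distance of bottle1 from where it was at the start of the episode above 0.03 m).
It fails at once if a polish bottle is knocked over or shoved away (bottle2) (angle between bottle2's own z axis and vertical above 0.5 rad or distance of bottle2 from where it was at the start of the episode above 0.03 m).
It also fails if it takes over 45 s, if anything falls off the work surface, if the arm or the gripper's body presses on something with over 40 N, if the wrist force passes 120 N, or if a joint passes its speed limit or range.

ROBOT

A 6-joint arm with a two-finger parallel gripper is mounted at the origin on the work surface. World frame = base frame: x ahead of the robot, y to its left, z up, the work surface at z = 0. Lengths are in m, angles in rad, forces in N, time in s.
With the tool pointing down it reaches from about 0.225 to 0.875 m from the base axis. Payload 3.4 kg.
Tool frame: the origin (TCP) lies at the very end of the fingers, on their centre line; the grasp point (between the pads) lies 19 mm behind it; z points along the fingers, y is the line along which they close (so a half turn about z gives the same grasp; the last joint's range is limited). The gripper opens to 85 mm and grips with 20 to 120 N. Pads are 22 mm wide; open, the fingers measure 114 mm over their backs; the gripper's body (76 mm by 85 mm) begins 54 mm behind the grasp point. The pads swing forward as they close: fully open they stand 13 mm farther back than shut.
Start: joints at [-0.121, 0.276, 1.505, -0, 1.361, -0.121], TCP at [0.575, -0, 0.231] pointing down, gripper open.
Joint ranges: [-2.89, 2.89], [-0.75, 2.08], [0.22, 2.7], [-1.18, 4.32], [0.11, 2.71], [-2.7, 2.7]. Speed limits (rad/s): [2.57, 2.57, 3.14, 3.14, 3.14, 3.14].

INTERFACE

Orientations are given as a unit quaternion [w, x, y, z].
In Python, from rig import manip gives the robot as it stands. The module is installed in compiled form; this text tells all that it offers.
- The arm moves only by the tool play_rows, never from a script. Its argument "motion" is a list of rows, each a list of 5 numbers: the shift along the tool's x, y, z in units of 40 mm (1.0 is 40 mm), then the turn about the tool's z in units of 10 degrees (1.0 is 10 degrees), then the finger opening in mm, from 0 to 85.4. A call has 1 to 5 rows; each row is the pose to reach, as a shift and turn from the pose commanded when the call began, along the tool's axes at that moment; what a row does not reach only later rows make up. A row lasts 1/8 s, in which the tool goes at most 62.5 mm and 10.7 degrees, less where a joint would pass 70% of its speed; a pose out of reach is approached as far as the arm can. A call with a gripper value outside its range is refused whole. The fingers move at their own pace and stop on an object; "newtons" is the grip in N (left out, the last holds). Time passes only in rows, so rows that repeat a pose let the fingers close. It gives the time, the measured TCP pose, the force, the opening and the grip force at its end, in the units of the state.
- manip.get_state(): the state, without advancing time (a new reading comes with each control period).
- manip.get_image(name): name is "scene" or "side" or "wrist"; returns a dict with "img" (400x640x3 uint8, red, green, blue), "range_z" (400x640 float32, m along the optical axis (not along the pixel's ray), 0 where there is no reading), "fx", "fy", "cx", "cy" (pixels), "R" (3x3) and "t" (3): a world point X has camera coordinates R X + t. Camera axes: x right, y down, z forward; pixel columns grow to the right and rows downward; lengths in m; the calibration is good to about 2 mm. A picture is of the moment at which its call begins.
- manip.sign_off(): hands the job in; it is judged then, once.
The state is a dict: "clock": time; "qpos": joint angles; "qd": joint speeds; "effort": joint torques, N m; "position": TCP position; "ee_rot": TCP orientation; "contact_force": force on the tool from outside, world axes, zero at the start; "moment": the same for the moment, N m; "width": finger opening in m; "gripper_force": force on a finger pad.
Only numpy, scipy, OpenCV 4.12 (cv2) and the standard library are available. Lean on these libraries where they do the work, as an engineer would, in place of code of your own. Each camera call takes 0.05 s, during which the arm holds its last target. There are 200 camera calls.

## Working session

There is one attempt and no reset: what is moved stays moved. The work goes in short steps, Python scripts to look and compute and a tool call to move; the robot and the scene stay as the last step left them, time stands still between calls to the robot, and variables do not carry over. Pictures are saved under pics/ and viewed, at most 10 in all, crops included, and the job is handed in when it is done.

Besides the shell and the picture viewer there is one more tool, called as name(argument=value, ...), one argument or row to a line, values as JSON. play_rows: Moves the arm, as the interface text tells. Its arguments: {"type":"object","properties":{"motion":{"type":"array","items":{"type":"array","items":{"type":"number"}}},"newtons":{"type":"number"}},"required":["motion"]}

```bash
mkdir -p pics
cat > h.py <<'E'
import numpy as np, cv2
from rig import manip
def px(im,u,v,z=None):
    "pixel -> world, at camera depth or on plane world z"
    d=np.array([(u-im["cx"])/im["fx"],(v-im["cy"])/im["fy"],1.0]); R=np.array(im["R"]); t=np.array(im["t"])
    c=-R.T@t; r=R.T@d
    if z is None: return c+r*float(im["range_z"][int(round(v)),int(round(u))])
    return c+r*(z-c[2])/r[2]
def save(im,name,box=None,s=1):
    a=im["img"][:,:,::-1]
    if box: a=a[box[1]:box[3],box[0]:box[2]]
    cv2.imwrite("pics/"+name,cv2.resize(a,None,fx=s,fy=s,interpolation=cv2.INTER_CUBIC))
E
python3 - <<'E'
from h import *
import pickle
ims={n:manip.get_image(n) for n in("scene","side","wrist")}
pickle.dump(ims,open("i0.pkl","wb"))
for n in("scene","side"): save(ims[n],n+"0.png")
for n in ims: print(n,-np.array(ims[n]["R"]).T@ims[n]["t"],ims[n]["fx"])
print(manip.get_state())
E
```

```text
scene [0.88554119 0.21141795 0.71329491] 470.7917072652749
side [0.42241101 0.42886319 0.59465973] 376.8423314690385
wrist [0.57512655 0.08598638 0.37280473] 302.6601874323705
{'clock': 0.15, 'qpos': array([-1.21016464e-01,  2.76455805e-01,  1.50584885e+00,  2.31735975e-05,
        1.36068210e+00, -1.20977944e-01]), 'qd': array([-0.00020695, -0.0020052 , -0.00597474,  0.00073387,  0.00095872,
        0.00129112]), 'effort': array([ 9.65923646e-04, -4.17143512e+01, -2.46032345e+01, -1.26433165e-04,
        7.58384820e-03, -3.43765259e-05]), 'position': array([5.74610311e-01, 4.08563137e-05, 2.30632351e-01]), 'ee_rot': array([-5.55762492e-04,  7.07121943e-01,  7.07091276e-01, -4.20871031e-04]), 'contact_force': array([ 0.41395637, -0.15006594,  0.51993736]), 'moment': array([-0.0093753 , -0.00770667, -0.0030185 ]), 'gripper_force': 0.0, 'width': 0.08548654622362238}
```

View pics/scene0.png

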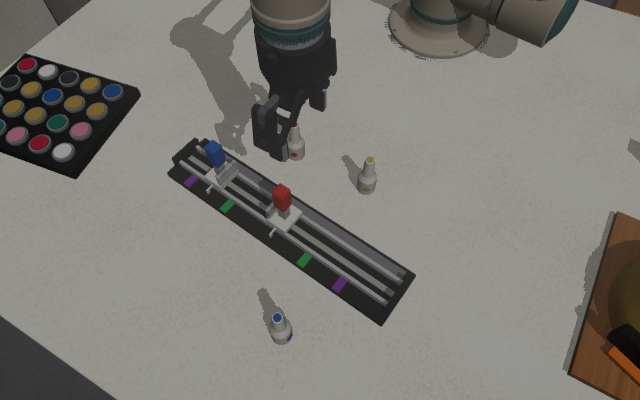

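View pics/side0.png

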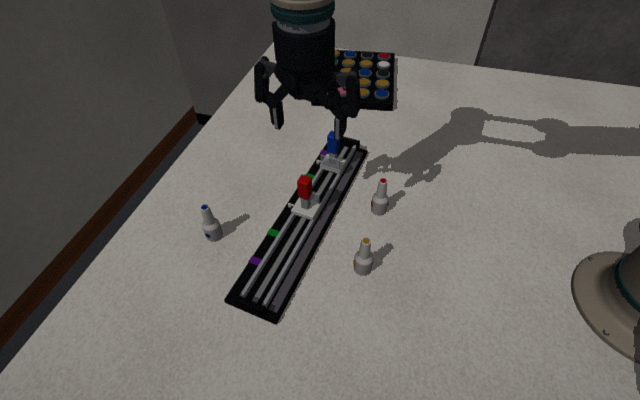

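The scene view shows the blue grip at (215,153) and the red grip at (282,197). The stop bands are purple (191,181) and green (227,206), and the pull bands are green (304,259) and purple (340,284). Bottles are at (296,145), (367,175) and (280,330). The side view agrees: blue grip (334,143), red grip (305,187), pull green (273,233).

```bash
cat >> h.py <<'E'
def blobs(im,col,amin=15):
    h=cv2.cvtColor(im["img"],cv2.COLOR_RGB2HSV); H,S,V=[h[...,i].astype(int) for i in range(3)]
    m={"green":(H>45)&(H<80),"purple":(H>128)&(H<155),"blue":(H>105)&(H<125),"red":(H<6)|(H>175)}[col]&(S>130)&(V>50)
    n,l,st,c=cv2.connectedComponentsWithStats(m.astype(np.uint8))
    return [(c[i].round(1),st[i,4],np.median([px(im,u,v) for v,u in np.argwhere((l==i)&(im["range_z"]>0))],axis=0).round(4)) for i in range(1,n) if st[i,4]>=amin]
def tri(obs):
    A=[];b=[]
    for im,u,v in obs:
        d=np.array([(u-im["cx"])/im["fx"],(v-im["cy"])/im["fy"],1.0]);R=np.array(im["R"]);c=-R.T@im["t"];r=R.T@d;r/=np.linalg.norm(r)
        P=np.eye(3)-np.outer(r,r);A.append(P);b.append(P@c)
    return np.linalg.lstsq(np.vstack(A),np.hstack(b),rcond=None)[0]
E
python3 - <<'E'
from h import *
import pickle
ims=pickle.load(open("i0.pkl","rb"))
for n in ims:
    for c in("green","purple","blue","red"):
        for b in blobs(ims[n],c):
            if 0.25<b[2][0]<0.9 and abs(b[2][1])<0.45: print(n,c,*b)
s=ims["scene"]
for u,v in((296,152),(367,183),(282,333)): print("bottle",px(s,u,v))
save(s,"sc.png",(160,130,420,330),3); save(ims["side"],"sd.png",(190,110,410,330),2.7)
E
```

```text
scene green [226.5 205.7] 100 [ 0.6204 -0.1291  0.0164]
scene green [303.6 259.7] 117 [0.6408 0.0361 0.0163]
scene purple [189.6 180.5] 58 [ 0.611  -0.2168  0.0164]
scene purple [338.9 284.3] 120 [0.6484 0.105  0.0164]
scene blue [215.4 152.7] 305 [ 0.5823 -0.1582  0.1081]
scene blue [276.6 317.3] 49 [0.7554 0.0657 0.0872]
scene red [281.4 197.3] 384 [ 0.6012 -0.0227  0.1066]
side green [310.1 175. ] 23 [ 0.6215 -0.1308  0.0148]
side green [272.8 232.1] 65 [0.6433 0.0389 0.0149]
side purple [324. 152.] 31 [ 0.6146 -0.2114  0.015 ]
side purple [254.7 260.3] 73 [0.651  0.108  0.0148]
side blue [331.3 143. ] 172 [ 0.5819 -0.1545  0.094 ]
side blue [203.9 206.6] 17 [0.7562 0.0676 0.0856]
side red [303.7 186.4] 267 [ 0.5955 -0.0155  0.1014]
side red [382.7 180.4] 18 [ 0.4609 -0.0874  0.0852]
wrist green [373.9 135.8] 243 [0.6412 0.0382 0.0147]
wrist green [351.7 260. ] 165 [ 0.6218 -0.127   0.0147]
wrist purple [385.3  72.5] 283 [0.6493 0.1063 0.0148]
wrist purple [342.5 312.3] 134 [ 0.6114 -0.2132  0.0149]
wrist blue [514.5 113.7] 116 [0.7558 0.0675 0.0852]
wrist blue [321.7 324.4] 746 [ 0.5802 -0.1552  0.1047]
wrist red [338.9 211.3] 761 [ 0.5955 -0.0186  0.1107]
wrist red [209.2 260.4] 26 [ 0.4576 -0.0852  0.0857]
bottle [ 0.47139654 -0.08059692  0.0274137 ]
bottle [0.47318249 0.06259556 0.03739822]
bottle [0.76098308 0.0741929  0.04337309]
```

View pics/sc.png

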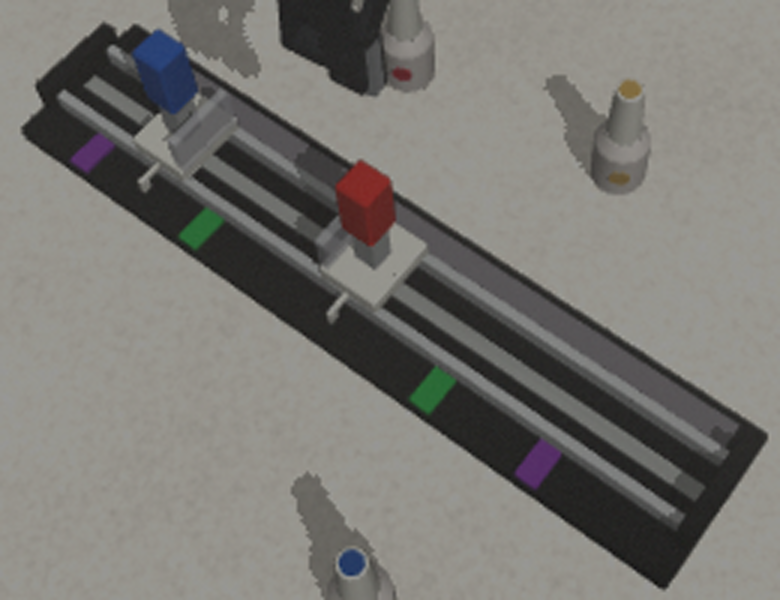

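View pics/sd.png

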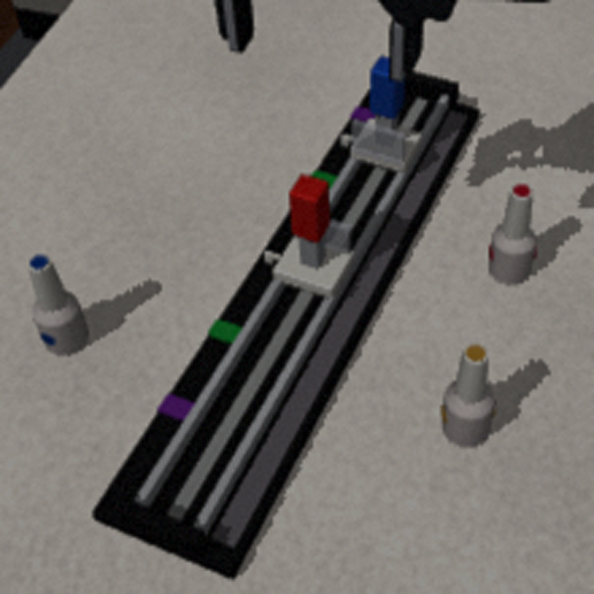

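The crops show the stop pointer tip near scene (209,192), the pusher pointer near (271,235), and all four bands clear. The tile tops measure z ≈ 0.015, as they should. Next I compute the frame, grips and tool shifts.

Run:
```python
from h import *
import pickle
ims=pickle.load(open("i0.pkl","rb"))
T={}
for k,o in {"sg":[(226.5,205.7),(310.1,175),(351.7,260)],"pg":[(303.6,259.7),(272.8,232.1),(373.9,135.8)],"sp":[(189.6,180.5),(324,152),(342.5,312.3)],"pp":[(338.9,284.3),(254.7,260.3),(385.3,72.5)]}.items():
    T[k]=tri([(ims[n],*p) for n,p in zip(("scene","side","wrist"),o)]); print(k,T[k].round(4))
d=T["pp"]-T["sp"]; yaw=np.arctan2(-d[0],d[1]); print("yaw",yaw)
ey=np.array([-np.sin(yaw),np.cos(yaw)]); ex=np.array([ey[1],-ey[0]])
# grip tops: pixels whose range puts them near z=0.112
for col,c0 in(("blue",(.58,-.155)),("red",(.596,-.02))):
    for n in("scene","wrist","side"):
        im=ims[n];h=cv2.cvtColor(im["img"],cv2.COLOR_RGB2HSV).astype(int)
        m=(h[...,1]>130)&(((h[...,0]>105)&(h[...,0]<125)) if col=="blue" else ((h[...,0]<6)|(h[...,0]>175)))
        P=np.array([px(im,u,v) for v,u in np.argwhere(m)]);P=P[np.linalg.norm(P[:,:2]-c0,axis=1)<.04]
        t=P[P[:,2]>.109]
        if len(t): q=t[:,:2]; a=q@ex;b=q@ey; print(col,n,len(t),"zmax",np.percentile(t[:,2],90).round(4),"ctr",(ex*(a.max()+a.min())/2+ey*(b.max()+b.min())/2).round(4),"ext",np.ptp(a).round(4),np.ptp(b).round(4))
s=ims["scene"]
for k,u,v in(("sg",209,191.8),("pg",271,235)):
    p=px(s,u,v,.019); print("pointer",p.round(4),"to green along y",(T[k][:2]-p[:2])@ey,"grip est",p[:2]-.037*ex, "tile-based grip x line",(T[k][:2]-.037*ex).round(4))
```

```text
sg [ 0.6212 -0.1276  0.0172]
pg [0.6413 0.0383 0.0169]
sp [ 0.6125 -0.2138  0.0156]
pp [0.6493 0.1067 0.0168]
yaw -0.11433335514936067
blue scene 146 zmax 0.1145 ctr [ 0.5802 -0.1661] ext 0.0206 0.0218
blue wrist 317 zmax 0.1125 ctr [ 0.5792 -0.1644] ext 0.0216 0.0223
blue side 33 zmax 0.1127 ctr [ 0.583  -0.1632] ext 0.0125 0.0182
red scene 172 zmax 0.1145 ctr [ 0.5961 -0.0266] ext 0.0205 0.0212
red wrist 461 zmax 0.1124 ctr [ 0.5957 -0.0251] ext 0.0215 0.0214
red side 99 zmax 0.1133 ctr [ 0.5962 -0.01  ] ext 0.0391 0.0467
pointer [ 0.6141 -0.171   0.019 ] to green along y 0.04389408914566446 grip est [ 0.57733331 -0.16673509] tile-based grip x line [ 0.5844 -0.1234]
pointer [ 0.6304 -0.032   0.019 ] to green along y 0.07109025765193361 grip est [ 0.5936127  -0.02774503] tile-based grip x line [0.6045 0.0426]
```

play_rows(
  motion=[
    [-1.4,0.04,0,0.33,85],
    [-2.8,0.08,0,0.655,85],
    [-4.125,0.11,0,0.655,70],
    [-4.125,0.11,1.0,0.655,60],
    [-4.125,0.11,2.0,0.655,60],
  ],
  newtons=30,
)

```text
clock: 0.78
position: [0.5795, -0.1662, 0.1504]
ee_rot: [0.0, 0.747, 0.665, 0.0]
contact_force: [-0.3, 0.2, -1.0]
width: 0.06
gripper_force: 0.0
```

play_rows(
  motion=[
    [0,0,0,0,60],
  ],
)

```text
clock: 0.9
position: [0.5768, -0.1642, 0.1479]
ee_rot: [-0.004, 0.746, 0.665, -0.002]
contact_force: [-0.7, -0.2, 0.7]
width: 0.0602
gripper_force: 0.0
```

Run:
```python
from h import *
w=manip.get_image("wrist");s=manip.get_image("scene")
a=np.hstack([w["img"][:,200:440],s["img"][60:300,100:340].repeat(1,0) if 0 else cv2.resize(s["img"][110:260,140:320],(480,400))])
save({"img":a},"g1.png")
st=manip.get_state();print(st["position"],st["width"],st["contact_force"])
```

```text
[ 0.57989866 -0.16512211  0.15196846] 0.05976621651833065 [ 0.16845942 -0.02053979 -0.48411442]
```

View pics/g1.png

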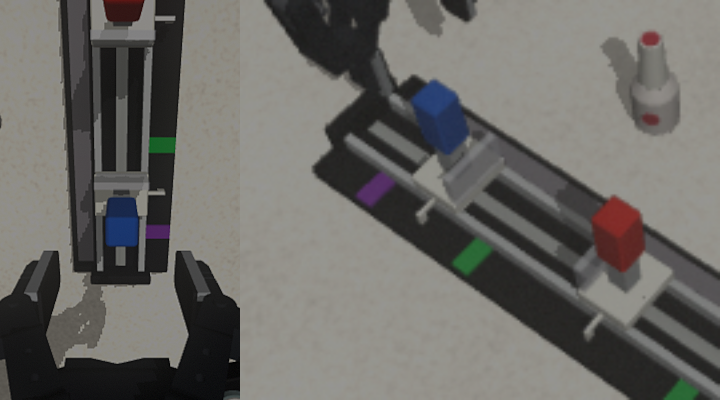

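The left panel (wrist view) shows the blue grip at crop (122,220), midway between the fingers (55–178). The right panel shows nothing touched. Descending and gripping.

play_rows(
  motion=[
    [0,0,1.0,0,60],
    [0,0,1.95,0,60],
    [0,0,1.95,0,60],
    [0,0,1.95,0,10],
    [0,0,1.95,0,10],
  ],
  newtons=30,
)

```text
clock: 1.62
position: [0.5808, -0.1656, 0.0758]
ee_rot: [0.002, 0.746, 0.666, 0.001]
contact_force: [-10.3, -0.0, 11.3]
width: 0.0241
gripper_force: 7.4
```

play_rows(
  motion=[
    [0,0,0,0,10],
    [0,0,0,0,10],
  ],
)

```text
clock: 1.88
position: [0.5795, -0.1654, 0.0758]
ee_rot: [0.001, 0.746, 0.666, 0.0]
contact_force: [-2.2, 0.1, 6.6]
width: 0.0214
gripper_force: 31.4
```

```bash
cat >> h.py <<'E'
def look():
    for n in("wrist","scene","side"):
        im=manip.get_image(n)
        for c in("green",):
            for b in blobs(im,c):
                if .55<b[2][0]<.7 and abs(b[2][1])<.3: print(n,c,*b)
    ps=[manip.get_state() for _ in range(1)]; print({k:ps[0][k] for k in("clock","position","contact_force","width","gripper_force")})
E
python3 -c "from h import *;look()"
```

```text
wrist green [371.2 160. ] 714 [ 0.6215 -0.1273  0.0147]
scene green [226.4 205.7] 101 [ 0.6206 -0.1293  0.0165]
scene green [303.7 259.6] 119 [0.64   0.0364 0.0166]
side green [310.1 175. ] 23 [ 0.6213 -0.1307  0.0151]
side green [272.9 232.1] 64 [0.643  0.0388 0.0148]
{'clock': 2.025, 'position': array([ 0.57944784, -0.16535762,  0.07578347]), 'contact_force': array([-3.00767308,  0.56015937,  5.6227528 ]), 'width': 0.021749049164618433, 'gripper_force': 31.364906430244446}
```

play_rows(
  motion=[
    [0.25,0,0,0,10],
    [0.55,0,0,0,10],
    [0.85,0,0,0,10],
    [1.05,0,0,0,10],
    [1.05,0,0,0,10],
  ],
)

```text
clock: 2.65
position: [0.5845, -0.1232, 0.0758]
ee_rot: [0.001, 0.746, 0.666, 0.0]
contact_force: [-3.1, 0.9, 6.6]
width: 0.0215
gripper_force: 31.4
```

Run:
```python
from h import *
w=manip.get_image("wrist");s=manip.get_image("scene")
a=np.hstack([cv2.resize(w["img"][100:240,300:440],(400,400),interpolation=2),cv2.resize(s["img"][165:245,185:265],(400,400),interpolation=2)])
save({"img":a},"g2.png")
st=manip.get_state();print(st["position"],st["width"],st["contact_force"])
```

```text
[ 0.58443149 -0.12321827  0.07577916] 0.021610098488813206 [-2.38434839  1.13254942  6.05656057]
```

View pics/g2.png

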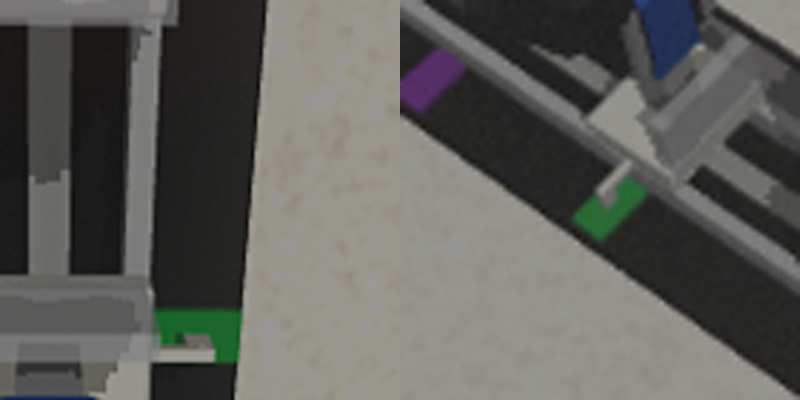

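In both panels the stop's pointer tip lies on the green tile, about 1 mm short (−y) of the middle: scene (226,205), wrist crop (185,338). I'll nudge it 1 mm, then release and lift.

play_rows(
  motion=[
    [0.03,0,0,0,10],
    [0.03,0,0,0,10],
    [0.03,0,0,0,10],
    [0.03,0,0,0,10],
    [0.03,0,0,0,60],
  ],
)

```text
clock: 3.38
position: [0.5853, -0.1225, 0.0749]
ee_rot: [0.001, 0.746, 0.665, 0.001]
contact_force: [0.0, 0.2, 0.3]
width: 0.0382
gripper_force: 0.0
```

play_rows(
  motion=[
    [0,0,0,0,60],
    [0,0,0,0,60],
    [0,0,-1.0,0,60],
    [0,0,-1.95,0,60],
    [0,0,-1.95,0,60],
  ],
)

```text
clock: 4.0
position: [0.5867, -0.1227, 0.1547]
ee_rot: [0.003, 0.746, 0.666, 0.002]
contact_force: [-1.0, -0.1, 0.1]
width: 0.0602
gripper_force: 0.0
```

Run:
```python
from h import *
w=manip.get_image("wrist")
st=manip.get_state();print(st["position"],st["width"],st["contact_force"])
yaw=-.1143;ey=np.array([-np.sin(yaw),np.cos(yaw)]); ex=np.array([ey[1],-ey[0]])
h=cv2.cvtColor(w["img"],cv2.COLOR_RGB2HSV).astype(int)
for col,m in(("blue",(h[...,0]>105)&(h[...,0]<125)),("red",(h[...,0]<6)|(h[...,0]>175))):
    P=np.array([px(w,u,v) for v,u in np.argwhere(m&(h[...,1]>130))]);t=P[(P[:,2]>.109)&(P[:,2]<.116)&(P[:,0]>.55)&(P[:,0]<.64)]
    a=t[:,:2]@ex;b=t[:,:2]@ey;print(col,len(t),(ex*(a.max()+a.min())/2+ey*(b.max()+b.min())/2).round(4),np.ptp(a),np.ptp(b))
for b in blobs(w,"green"): print(*b)
a=np.hstack([cv2.resize(w["img"][150:290,290:430],(400,400),interpolation=2),cv2.resize(manip.get_image("scene")["img"][165:245,185:265],(400,400),interpolation=2)])
save({"img":a},"g3.png")
```

```text
[ 0.5852695  -0.12226643  0.15266426] 0.06005039674272046 [ 0.16749847  0.05848782 -0.82388881]
blue 909 [ 0.5844 -0.122 ] 0.021254826880131916 0.02179055830904824
red 1455 [ 0.5961 -0.0253] 0.021117307529190166 0.02116224518337504
[353.1 185.6] 228 [ 0.6243 -0.1254  0.0147]
```

View pics/g3.png

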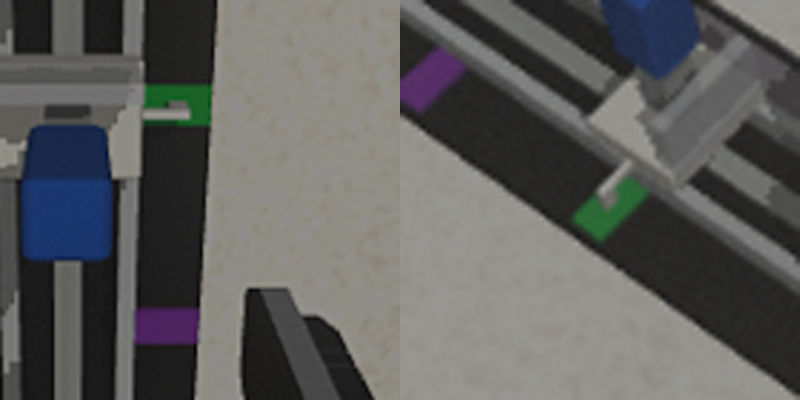

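The stop's pointer tip now sits at the middle of its green tile (wrist crop (180,105), tile centre row 105). The red grip is 97.5 mm further along tool x.

play_rows(
  motion=[
    [1.2,0,0,0,60],
    [2.44,0,0,0,60],
    [2.44,0,0.3,0,60],
    [2.44,0,1.2,0,60],
    [2.44,0,1.95,0,60],
  ],
  newtons=50,
)

```text
clock: 4.72
position: [0.594, -0.0255, 0.0706]
ee_rot: [-0.001, 0.746, 0.666, -0.001]
contact_force: [0.3, -0.0, 0.1]
width: 0.0597
gripper_force: 0.0
```

play_rows(
  motion=[
    [0,0,0,0,60],
    [0,0,0,0,10],
    [0,0,0,0,10],
    [0,0,0,0,10],
    [0,0,0,0,10],
  ],
  newtons=50,
)

```text
clock: 5.35
position: [0.596, -0.0255, 0.0747]
ee_rot: [0.001, 0.746, 0.665, 0.0]
contact_force: [-1.1, -0.8, 5.9]
width: 0.0214
gripper_force: 50.6
```

Gripped. The pull is 0.0684 m, or 1.71 units.

play_rows(
  motion=[
    [0.4,0,0,0,10],
    [0.8,0,0,0,10],
    [1.2,0,0,0,10],
    [1.5,0,0,0,10],
    [1.71,0,0,0,10],
  ],
)

```text
clock: 5.98
position: [0.6039, 0.0411, 0.0747]
ee_rot: [0.002, 0.746, 0.666, -0.001]
contact_force: [-2.0, -7.0, 6.1]
width: 0.0214
gripper_force: 50.6
```

play_rows(
  motion=[
    [0,0,0,0,10],
    [0,0,0,0,10],
    [0,0,0,0,10],
  ],
)

```text
clock: 6.35
position: [0.6039, 0.0407, 0.0747]
ee_rot: [0.002, 0.746, 0.666, -0.0]
contact_force: [-2.6, -6.5, 6.3]
width: 0.0212
gripper_force: 50.6
```

Run:
```python
from h import *
w=manip.get_image("wrist");s=manip.get_image("scene");d=manip.get_image("side")
a=np.hstack([cv2.resize(w["img"][100:240,300:440],(400,400),interpolation=2),cv2.resize(s["img"][220:300,265:345],(400,400),interpolation=2)])
save({"img":a},"g4.png"); save({"img":np.hstack([s["img"][120:360,150:420],d["img"][110:350,180:420]])},"g5.png",s=1.5)
st=manip.get_state();print(st["position"],st["width"],st["contact_force"],st["gripper_force"])
```

```text
[0.60383879 0.04067088 0.07468069] 0.021205848722605003 [-2.53082754 -6.73490011  5.24397973] 50.61171054840088
```

View pics/g4.png

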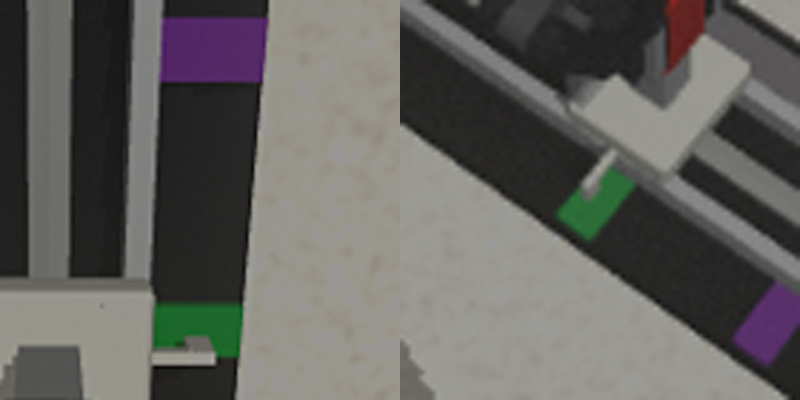

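View pics/g5.png

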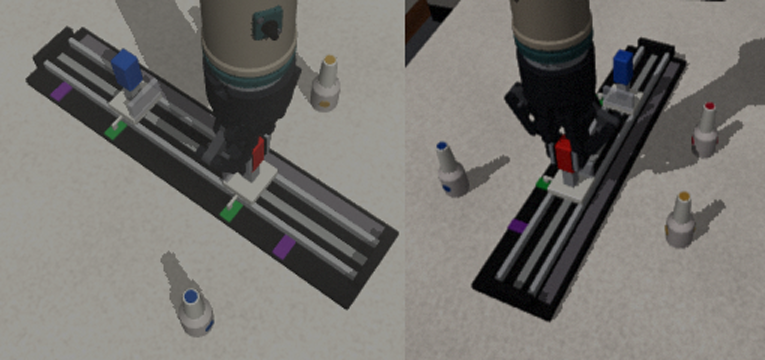

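The pusher's pointer is over its green tile but about 2.5–3 mm short (wrist crop: bar bottom at row 365, tile rows 303–357). That agrees with the TCP being 2 mm short, so I'll add 3 mm. All three bottles are standing.

play_rows(
  motion=[
    [0.04,0,0,0,10],
    [0.07,0,0,0,10],
    [0.07,0,0,0,10],
    [0.07,0,0,0,10],
    [0.07,0,0,0,10],
  ],
)

```text
clock: 7.12
position: [0.6041, 0.0434, 0.0747]
ee_rot: [0.002, 0.746, 0.666, -0.001]
contact_force: [-1.9, -5.8, 7.3]
width: 0.0217
gripper_force: 50.6
```

Run:
```python
from h import *
w=manip.get_image("wrist");s=manip.get_image("scene")
a=np.hstack([cv2.resize(w["img"][100:240,300:440],(400,400),interpolation=2),cv2.resize(s["img"][220:300,265:345],(400,400),interpolation=2)])
save({"img":a},"g6.png")
st=manip.get_state();print(st["clock"],st["position"],st["contact_force"],st["gripper_force"],abs(st["qd"]).max())
```

```text
7.225 [0.60412809 0.0434189  0.07472283] [-1.31587352 -5.45735254  5.88954085] 50.59976935386658 0.0014306474710530997
```

View pics/g6.png

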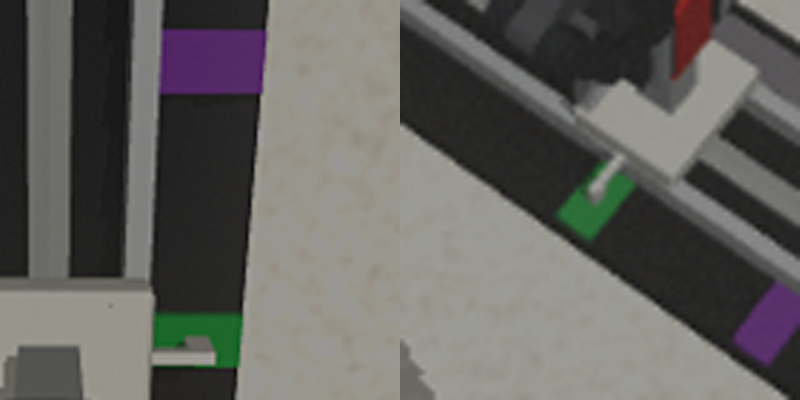

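The pusher's pointer tip is now at the middle of its green tile (scene crop (597,196), tile centre about (596,202)). The arm is still and the gripper is holding. Handing in.

```bash
python3 -c "from rig import manip;print(manip.sign_off())"
```

```text
the job is handed in; nothing more can be done
None
```

I set the stop on its green band, pulled the pusher to its own green band and handed the job in with the gripper still holding it (about 51 N); by the last pictures both pointers were near mid-band and the bottles stood undisturbed, but the hand-in returned no verdict.

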